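# Set the click throttle of the carving hammer's air line and open the supply

### The arm

A 6-joint arm with a two-finger parallel gripper is mounted at the origin on the work surface. World frame = base frame: x ahead of the robot, y to its left, z up, the work surface at z = 0. Lengths are in mm, angles in rad, forces in N, time in s.
With the tool pointing down it reaches from about 350 to 775 mm from the base axis. Payload 7.3 kg.
Tool frame: the origin (TCP) lies on the centre line of the jaws, within the pads' length; the fingertips stand 22 mm ahead of it and the grasp point (between the pads) lies 3 mm ahead of it; z points along the fingers, y is the direction in which the jaws open and shut (so a half turn about z gives the same grasp; the last joint's range is limited). The gripper opens to 92 mm and grips with 3 to 60 N. Pads are 19 mm wide; open, the fingers measure 130 mm over their backs; the gripper's body (75 mm by 190 mm) begins 47 mm behind the grasp point.
Start: joints at [1.164, 0.342, 1.524, -0, 1.275, -0.146], TCP at [135.357, 507.269, 248.741] pointing down, gripper open.
Joint ranges: [-2.53, 2.53], [-0.77, 2.02], [0.04, 2.7], [-1, 4.14], [0.28, 2.66], [-3.11, 3.11]. Speed limits (rad/s): [2.57, 2.57, 3.14, 3.14, 3.14, 3.14].

### API

Orientations are given as [roll, pitch, yaw] about the fixed x, y, z axes, in that order (R = Rz(yaw) Ry(pitch) Rx(roll)).
In Python, from plant import bot gives the robot as it stands.
- The arm moves only by the tool play_rows, never from a script. Its argument "moves" is one flat list of numbers, 5 for each row, row after row: the closure in counts, from 0 (fully open) to 255 (shut), then the shift along the tool's x, y, z in mm, then the turn about the tool's z in degrees. A call has 1 to 8 rows; each row is the pose to reach, as a shift and turn from the pose commanded when the call began, along the tool's axes at that moment; what a row does not reach only later rows make up. A row lasts 1/12 s, in which the tool goes at most 41.7 mm and 7.16 degrees, less where a joint would pass 70% of its speed; a pose out of reach is approached as far as the arm can. A call with a gripper value outside its range is refused whole. The fingers move at their own pace and stop on an object; the grip force is fixed at half the most. Time passes only in rows, so rows that repeat a pose let the fingers close. It gives the time, the measured TCP pose, the force and the opening at its end, in the units of the state.
- bot.get_obs(): the state, without advancing time (a new reading comes with each control period).
- bot.capture(name): name is "scene" or "top" or "wrist"; returns a dict with "color" (400x640x3 uint8, red, green, blue), "fx", "fy", "cx", "cy" (pixels), "k1" (the pictures are not rectified: a ray, as slopes to the right and down, at radius r is drawn at 1 + k1 r^2 times it, then the intrinsics apply), "world_to_cam" (4x4, takes a point from world to camera coordinates); the wrist camera has in their place "T_tool_cam" (4x4, takes a point from camera to tool coordinates, whose origin is the TCP and whose axes are the flange's). Camera axes: x right, y down, z forward; pixel columns grow to the right and rows downward; lengths in mm; the calibration is good to about 2 mm. A picture is of the moment at which its call begins: read the wrist's pose just before it. There is no depth.
- bot.close_job(): hands the job in, once; it reports no verdict.
The state is a dict: "time": time; "joint_positions": joint angles; "dq": joint speeds; "tau": joint torques, N m; "tool_pos": TCP position; "tcp_rot": TCP orientation; "contact_force": force on the tool from outside, world axes, zero at the start; "moment": the same for the moment, N m; "grip_width": finger opening in mm.
Only numpy, scipy, OpenCV 4.12 (cv2) and the standard library are available. Lean on these libraries where they do the work, as an engineer would, in place of code of your own. Each camera call takes 0.05 s, during which the arm holds its last target.

### The job

Set up the air line for the carving hammer: turn the throttle knob on the manifold clockwise until it comes up against its stop, gently so as not to damage the seat, then back it off by exactly four clicks and let go of it. Only then swing the handle of the supply valve fully open, and leave the other things on the bench lying where they are.

Things in the scene. Friction and masses are not known exactly. Their poses are not given: they have to be found in the camera images.
- manifold: Air manifold bolted to the bench: aluminium block 56 (x) x 250 (y) x 52 mm on a steel plate 110 x 300 x 8 mm; block top 60 mm up. Origin: centre of the plate's underside; y runs along the block from inlet end (-y) to outlet end (+y). On top, ball valve at (0, -75) mm, throttle at (0, 75) mm, low hex plugs between (to 65 mm). A gauge 52 mm wide by the middle of the +x side, to 80 mm.
- throttle_grip (a point): Throttle: black knob, ribbed skirt 47 mm across and 12 mm high, on it a straight bar grip 46 mm long, 13 mm wide with parallel sides, 25 mm high. It turns about the vertical axis through this point, which is the middle of the bar, 99.5 mm above the bench. x lies along the bar's length (either end), z up. From above, clockwise closes it, to a hard stop inside; counter-clockwise opens it.
- throttle_top (a point): Middle of the bar's top, 111.5 mm above the bench; same axes. The throttle clicks every 20 degrees (18 a turn); turning it over into the next click takes 0.05 to 0.1 N m, and let go it rests in a click. It starts about two to five clicks open. The first resting place lies 1.5 degrees from the stop, the fourth click back 81.5 degrees from the stop.
- throttle_base (a point): Centre of the throttle's brass hex nut on the block's top, 60 mm above the bench; the manifold's axes. The cartridge is screwed in at any angle, so where its stop lies (pin against lug, inside; joint throttle = 0, growing counter-clockwise; not given) is not seen or measured but felt: the torque rises past that of a click and the knob turns no further. Over about 0.45 N m on the stop damages the seat; half of that is a firm touch.
- supply (a joint): Handle of the supply ball valve, on a vertical axis at manifold (0, -75) mm. 0: shut, the handle across the block, pointing along the manifold's -x. It opens counter-clockwise seen from above, to 1.571 rad: fully open, at its end stop, the handle along the block, pointing to the manifold's -y. Starts within 0.12 of shut. Stiff (0.2 N m); stays where it is left.
- handle_grip (a point): Middle of the black sleeve of the supply valve's handle: sleeve 62 mm long, 19 mm wide, 12 mm high, its middle 90 mm above the bench and 78 mm from the handle's axis. Clear below it down to 25 mm above the bench, over block and inlet fitting down to 60 mm; the nut on the axis reaches 102 mm. x points along the handle from sleeve to axis, z up.
- point_chisel_mid (a point): Bystander: steel point chisel, 185 mm long, 22 mm across its struck end, lying. The point is its middle, 8 mm above the bench. To be left lying.
- claw_chisel_mid (a point): Bystander: steel claw chisel, 190 mm long, 24 mm wide blade, lying. The point is its middle, 8 mm above the bench. To be left lying.
- pencil_mid (a point): Bystander: yellow pencil, 175 mm long, 8 mm thick, lying. The point is its middle, 4 mm above the bench. To be left lying.
- eraser_mid (a point): Bystander: white eraser, 42 x 20 x 12 mm. The point is its middle, 6 mm above the bench. To be left lying.
- stone_offcut_mid (a point): Bystander: rough white stone offcut, about 65 x 55 x 27 mm. The point is its middle, 12 mm above the bench. To be left lying.
- wood_wedge_mid (a point): Bystander: pine wedge, 120 x 32 x 24 mm, lying. The point is its middle, 8 mm above the bench. To be left lying.
- air_hammer_mid (a point): Bystander: hand-held pneumatic carving hammer, a steel barrel 35 mm thick and 140 mm long with a short upright brass hose stub 39 mm high, lying. The point is its middle, 17.5 mm above the bench. To be left lying.

How it is judged (in metres and radians):
On the way, in this order (a step that is already met when the one before it is completed fails the run):
1. the throttle is turned clockwise up against its stop (contact force between lug and stop_pin above 1 N), for 0.05 s.
2. the throttle is backed off four clicks and let go (value of joint throttle between 1.3 and 1.55 rad and contact force between the fingers and throttle below 0.2 N), for 0.2 s.
3. the supply valve is swung fully open (value of joint supply above 1.45 rad), for 0.1 s.
At the end, for the whole second after the job is handed in: The throttle rests in the fourth click back from its stop (within 7 degrees of it), the supply valve's handle is within 7 degrees of fully open, and nothing is held (value of joint throttle between 1.3 and 1.55 rad and velocity of joint throttle below 0.05 rad/s and value of joint supply above 1.45 rad); the robot touches nothing.
It fails at once if the throttle is forced against its stop (over 24 N at the stop pin, about 0.45 N m) (contact force between lug and stop_pin above 24 N).
It fails at once if a bystander is moved by more than 30 mm (distance of any of point_chisel_mid, claw_chisel_mid, pencil_mid, eraser_mid, stone_offcut_mid, wood_wedge_mid, air_hammer_mid from where it was at the start of the episode above 0.03 m).
It also fails if it takes over 72 s, if anything falls off the work surface, if the arm or the gripper's body presses on something with over 40 N, if the wrist force passes 120 N, or if a joint passes its speed limit or range.

## Working session

There is one attempt and no reset: what is moved stays moved. The work goes in short steps, Python scripts to look and compute and a tool call to move; the robot and the scene stay as the last step left them, time stands still between calls to the robot, and variables do not carry over. Pictures are saved under pics/ and viewed, and the job is handed in when it is done.

Besides the shell and the picture viewer there is one more tool, called after ">>>" in YAML: its name, and indented under it one key for each argument. play_rows: Moves the arm, as the interface text tells. Its arguments: {"type":"object","properties":{"moves":{"type":"array","items":{"type":"number"}}},"required":["moves"]}

```bash
ls; mkdir -p pics
python3 - <<'E'
from plant import bot
import cv2
print(bot.get_obs())
for n in("scene","top","wrist"):
    c=bot.capture(n); cv2.imwrite(f"pics/{n}0.png",c["color"][:,:,::-1])
    print(n,{k:v for k,v in c.items() if k!="color"})
E
```

```text
pics
{'time': 0.0, 'joint_positions': array([ 1.16397725e+00,  3.42688914e-01,  1.52501625e+00, -2.65598357e-05,
        1.27540595e+00, -1.46027935e-01]), 'dq': array([-4.48486017e-04,  4.10434673e-05,  1.31841285e-03,  1.27425497e-03,
        6.09769279e-04, -1.18316450e-03]), 'tau': array([ 5.28597193e-04, -4.31254184e+01, -2.44214594e+01,  7.18453154e-02,
        5.60741080e-02, -1.41534629e-04]), 'tool_pos': array([135.21760826, 506.89723451, 248.06275641]), 'tcp_rot': array([-3.14008665e+00, -1.95824001e-04,  2.88080911e+00]), 'contact_force': array([-0.62982614,  0.3774925 , -0.00154738]), 'moment': array([ 0.00951216, -0.01748025,  0.03028774]), 'grip_width': 91.65089371205313}
scene {'fx': 422.2960371388857, 'fy': 422.2960371388857, 'cx': 321.4026568608576, 'cy': 205.69860665394236, 'k1': -0.10903555040333976, 'world_to_cam': array([[-5.57536519e-01,  8.30010433e-01,  1.53528744e-02,
         2.81165958e+02],
       [ 6.36042536e-01,  4.38982676e-01, -6.34621228e-01,
        -3.38039204e+02],
       [-5.33481886e-01, -3.44059429e-01, -7.72670814e-01,
         1.28448349e+03]
[... 372 characters left out ...]
1249e-01,
         6.02324144e+02],
       [ 1.93428388e-01, -1.76737112e-02, -9.80955197e-01,
         8.29465338e+02],
       [ 0.00000000e+00,  0.00000000e+00,  0.00000000e+00,
         1.00000000e+00]])}
wrist {'fx': 309.53852596822975, 'fy': 309.53852596822975, 'cx': 318.478778547449, 'cy': 199.74661647869846, 'k1': -0.04027062872815404, 'T_tool_cam': array([[-6.88197240e-04, -9.65619040e-01, -2.59960376e-01,
         7.01027998e+01],
       [ 9.99999760e-01, -6.85030424e-04, -1.02779721e-04,
        -6.96260879e-01],
       [-7.88347110e-05, -2.59960384e-01,  9.65619279e-01,
        -1.35462107e+02],
       [ 0.00000000e+00,  0.00000000e+00,  0.00000000e+00,
         1.00000000e+00]])}
```

View pics/scene0.png

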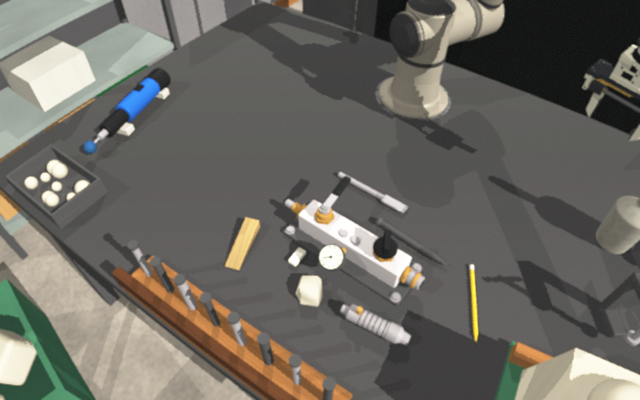

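View pics/top0.png

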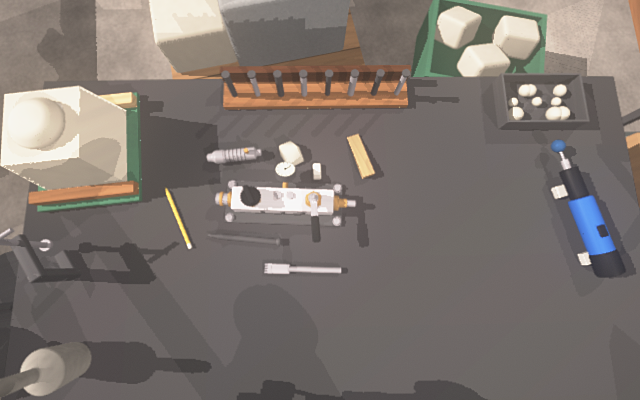

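View pics/wrist0.png

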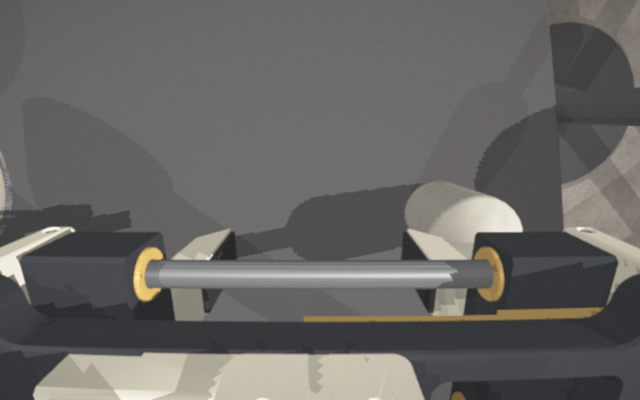

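The top view shows the manifold with its knob at about (250,197) and the valve at about (314,200), handle toward the robot. I'll zoom in.

```bash
cat > h.py <<'E'
import numpy as np, cv2
def ray(c,uv,obs=None):
    K=np.array([[c["fx"],0,c["cx"]],[0,c["fy"],c["cy"]],[0,0,1]])
    p=cv2.undistortPoints(np.array(uv,float).reshape(-1,1,2),K,np.array([c["k1"],0,0,0,0.])).reshape(-1,2)
    d=np.c_[p,np.ones(len(p))]
    if "world_to_cam" in c: T=np.linalg.inv(c["world_to_cam"])
    else:
        from scipy.spatial.transform import Rotation as R
        Tw=np.eye(4);Tw[:3,:3]=R.from_euler('xyz',obs["tcp_rot"]).as_matrix();Tw[:3,3]=obs["tool_pos"]
        T=Tw@c["T_tool_cam"]
    return T[:3,3],d@T[:3,:3].T
def onz(c,uv,z,obs=None):
    o,d=ray(c,uv,obs); return o+d*((z-o[2])/d[:,2])[:,None]
def proj(c,P,obs=None):
    P=np.atleast_2d(P).astype(float)
    if "world_to_cam" in c: M=c["world_to_cam"]
    else:
        from scipy.spatial.transform import Rotation as R
        Tw=np.eye(4);Tw[:3,:3]=R.from_euler('xyz',obs["tcp_rot"]).as_matrix();Tw[:3,3]=obs["tool_pos"]
        M=np.linalg.inv(Tw@c["T_tool_cam"])
    K=np.array([[c["fx"],0,c["cx"]],[0,c["fy"],c["cy"]],[0,0,1]])
    return cv2.projectPoints(P,cv2.Rodrigues(M[:3,:3])[0],M[:3,3],K,np.array([c["k1"],0,0,0,0.]))[0].reshape(-1,2)
def crop(img,x0,y0,x1,y1,s,name):
    cv2.imwrite(name,cv2.resize(img[y0:y1,x0:x1,::-1],None,fx=s,fy=s,interpolation=cv2.INTER_CUBIC))
E
python3 - <<'E'
from plant import bot
from h import *
c=bot.capture("top");crop(c["color"],205,135,365,250,5,"pics/t1.png")
c=bot.capture("scene");crop(c["color"],270,160,440,300,4,"pics/s1.png")
E
```

```text
(no output)
```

View pics/t1.png

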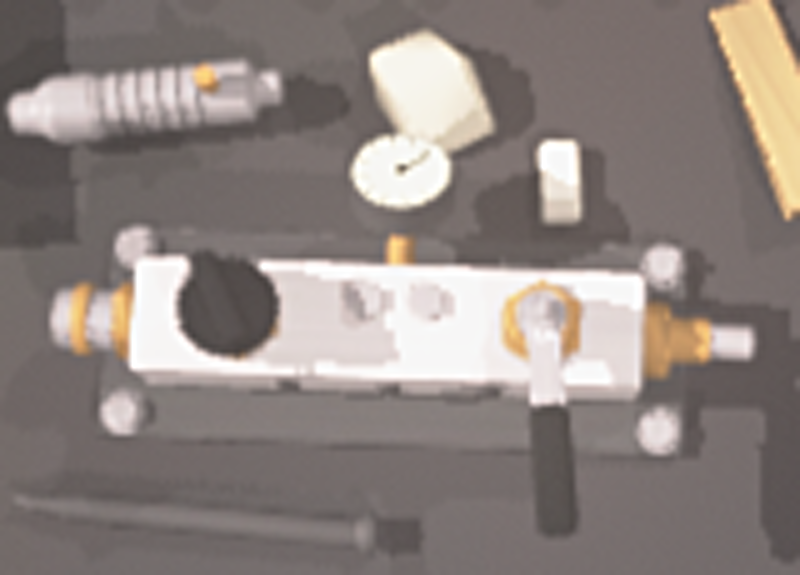

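View pics/s1.png

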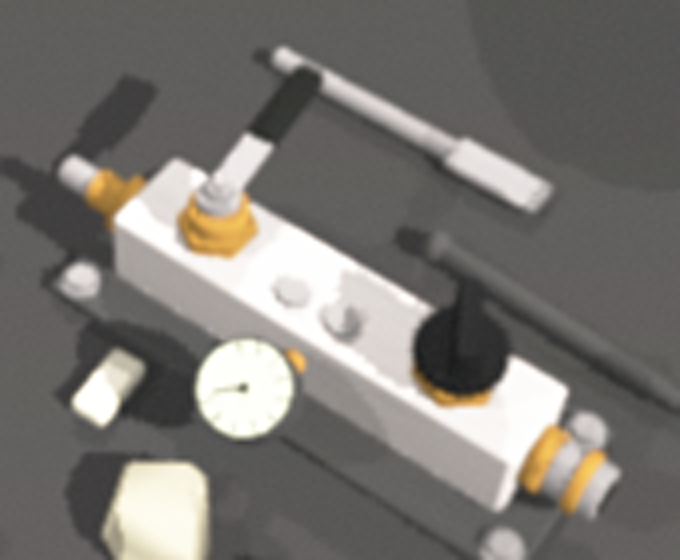

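In the top crop the block's top face has corners at about (135,257), (643,270), (640,390) and (131,370). The knob sits at about (228,305) with its bar running from upper left to lower right. The sleeve's end is at about (557,530).

Run:
```python
from plant import bot
from h import *
c=bot.capture("top");s=bot.capture("scene")
q=np.array([[135,257],[643,270],[640,388],[131,369]])/5+[205,135]-0.4
P=onz(c,q,60);print(P)
print([np.linalg.norm(P[i]-P[i-3]) for i in range(4)])
m=P.mean(0)
a=P[1]-P[0]+P[2]-P[3]; yaw=np.arctan2(-a[1],-a[0])-np.pi/2  # +y of manifold is toward throttle (P0,P3)
# scene corners: top face
q=np.array([[178,158],[568,390],[500,510],[116,212]])/4+[270,160]-0.4
Q=onz(s,q,60);print(Q);print([np.linalg.norm(Q[i]-Q[i-3]) for i in range(4)])
print("centre",m,Q.mean(0)[:2])
b=Q[1]-Q[0]+Q[2]-Q[3]; print("yaw",yaw,np.arctan2(b[1],b[0])-np.pi/2)
np.set_printoptions(suppress=True,precision=1)
# hue check of knob: dark mask
print("handle end top", onz(c,np.array([[557,530],[553,405],[545,308]])/5+[205,135]-.4,96))
print("handle scene", onz(s,np.array([[308,75],[258,140]])/4+[270,160]-.4,96))
print("bar top", onz(c,np.array([[203,262],[255,345]])/5+[205,135]-.4,111.5))
print("knob scene",onz(s,np.array([[467,285],[461,345]])/4+[270,160]-.4,111.5))
```

```text
[[626.66544991 260.5112928   60.        ]
 [616.28709941  10.94357972  60.        ]
 [557.69477441  13.9702796   60.        ]
 [571.00011044 260.91799849  60.        ]]
[np.float64(249.78341332470777), np.float64(58.67044793794522), np.float64(247.30589930036922), np.float64(55.6668251958471)]
[[557.78160887  15.32741387  60.        ]
 [572.26770128 262.78298404  60.        ]
 [651.69669271 265.99250273  60.        ]
 [608.21847985   9.44699562  60.        ]]
[np.float64(247.87921670986648), np.float64(79.49380912857653), np.float64(260.2036744799081), np.float64(50.778511919059575)]
centre [592.91185854 136.58578765  60.        ] [597.49112067 138.38747407]
yaw -0.04766367212410927 -0.11450521484051901
handle end top [[487.4  55.9  96. ]
 [545.2  56.7  96. ]
 [591.1  59.7  96. ]]
handle scene [[493.1  57.4  96. ]
 [548.5  60.4  96. ]]
bar top [[612.3 217.5 111.5]
 [573.  192.9 111.5]]
knob scene [[580.6 201.5 111.5]
 [613.3 215.9 111.5]]
```

>>> play_rows:
  moves: [0, -33, -10, 0, 0, 0, -65, -21, 0, 0, 0, -98, -31, 0, 0, 0, -131, -42, 0, 0, 0, -164, -52, 0, 0, 0, -196, -63, 0, 0, 0, -229, -73, 0, 0, 0, -261, -84, 0, 0]

```text
time: 1.02
tool_pos: [367.2, 357.7, 248.8]
tcp_rot: [3.141, 0.0, 2.881]
contact_force: [1.0, 1.0, -0.7]
grip_width: 92.2
```

>>> play_rows:
  moves: [0, -33, -10, 0, -6, 0, -65, -21, 0, -12, 0, -98, -31, 0, -18, 0, -131, -42, 0, -24, 0, -164, -52, 0, -30, 0, -196, -63, 0, -36, 0, -229, -73, 0, -41, 0, -261, -83, 0, -45]

```text
time: 1.68
tool_pos: [598.0, 210.1, 248.6]
tcp_rot: [3.141, 0.0, -2.613]
contact_force: [0.5, 0.9, -0.3]
grip_width: 91.7
```

>>> play_rows:
  moves: [0, 0, 0, 0, 0, 0, 0, 0, 0, 0]

```text
time: 1.85
tool_pos: [597.6, 210.0, 247.8]
tcp_rot: [3.141, -0.001, -2.62]
contact_force: [0.4, 0.2, -0.1]
grip_width: 91.8
```

Run:
```python
from plant import bot
import cv2
o=bot.get_obs();print(o)
c=bot.capture("wrist"); cv2.imwrite("pics/w1.png",c["color"][:,:,::-1])
c=bot.capture("top"); cv2.imwrite("pics/t2.png",c["color"][:,:,::-1])
```

```text
{'time': 1.85, 'joint_positions': array([ 2.16889310e-01,  5.46891998e-01,  1.19767664e+00,  1.49652517e-04,
        1.39818625e+00, -1.87527209e+00]), 'dq': array([ 0.04117195, -0.02855375,  0.03773549,  0.01179944,  0.00418631,
        0.02139362]), 'tau': array([ -1.79819159, -53.85948658, -26.47177935,  -0.28644028,
        -0.05796233,  -0.31412065]), 'tool_pos': array([597.5603395 , 209.95324218, 247.75518188]), 'tcp_rot': array([ 3.14110360e+00, -1.06458933e-03, -2.62025311e+00]), 'contact_force': array([ 0.41823438,  0.16376155, -0.05628678]), 'moment': array([ 0.09333333,  0.07762077, -0.00754177]), 'grip_width': 91.84943523325359}
```

View pics/w1.png

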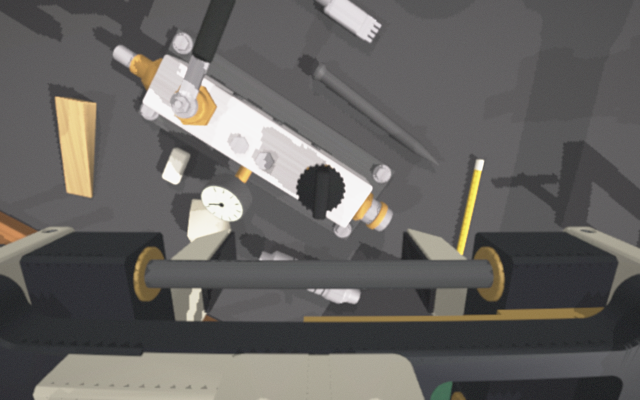

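The wrist view shows the knob at about (320,188) with its bar nearly vertical in the image, and the valve nut at about (183,103). Zooming for edges.

Run:
```python
from plant import bot
from h import *
c=bot.capture("wrist");I=c["color"].copy()
np.save("w1.npy",I)
J=cv2.convertScaleAbs(I[155:230,280:400],alpha=2.2,beta=10)
cv2.imwrite("pics/w1a.png",cv2.resize(J[:,:,::-1],None,fx=6,fy=6,interpolation=cv2.INTER_CUBIC))
J=I[0:130,130:290]
cv2.imwrite("pics/w1b.png",cv2.resize(J[:,:,::-1],None,fx=4,fy=4,interpolation=cv2.INTER_CUBIC))
```

```text
(no output)
```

View pics/w1a.png

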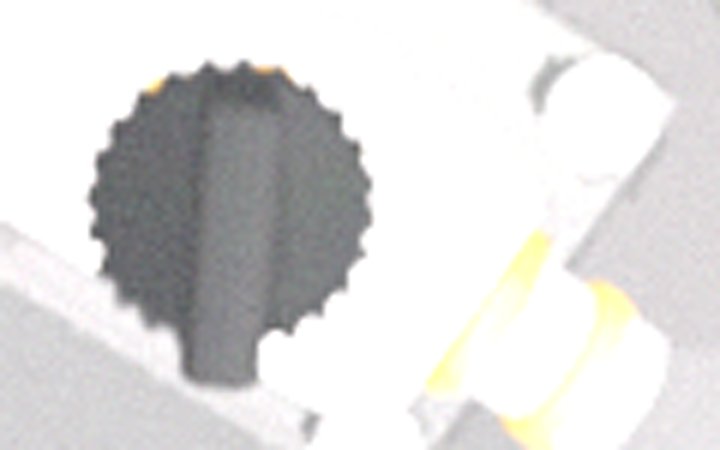

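View pics/w1b.png

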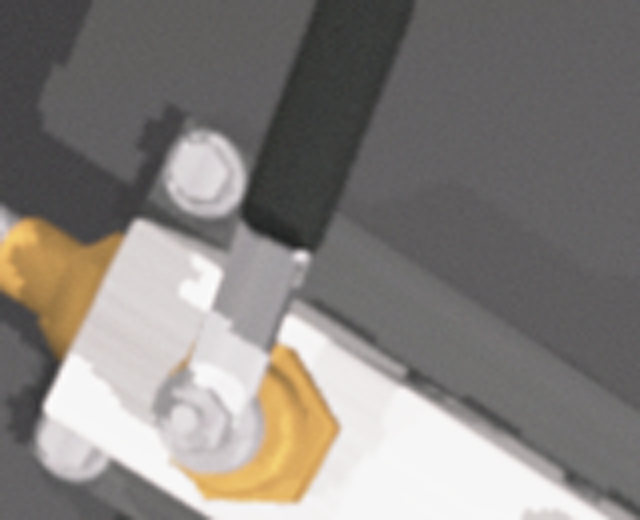

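The bar's top face runs from about (246,103) to (230,338) in the crop, and the skirt circle spans x 90–372 and y 62–335.

Run:
```python
from plant import bot
from h import *
np.set_printoptions(suppress=True,precision=2)
o=bot.get_obs();c=bot.capture("wrist")
f=lambda q,s,off:np.array(q,float)/s+off-0.5+.5/s
b=onz(c,f([[246,103],[230,338]],6,[280,155]),111.5,o);print(b,b.mean(0),np.linalg.norm(b[0]-b[1]),np.degrees(np.arctan2(*(b[0]-b[1])[1::-1])))
k=onz(c,f([[231,200],[90,200],[372,200]],6,[280,155]),85,o);print("skirt",k,np.linalg.norm(k[1]-k[2]))
v=onz(c,f([[185,415]],4,[130,0]),102,o);print("valve",v)
h=onz(c,f([[270,225],[365,0]],4,[130,0]),96,o);print("handle",h,np.degrees(np.arctan2(*(h[1]-h[0])[1::-1])))
print(o["tool_pos"],np.degrees(o["tcp_rot"]))
# block corners
```

```text
[[575.05 202.   111.5 ]
 [607.83 218.18 111.5 ]] [591.44 210.09 111.5 ] 36.562238029943025 -153.71997982659863
skirt [[594.2  210.47  85.  ]
 [605.85 190.3   85.  ]
 [582.54 230.63  85.  ]] 46.578926521921304
valve [[587.3   61.75 102.  ]]
handle [[542.65  59.34  96.  ]
 [492.7   57.9   96.  ]] -178.34116140198964
[595.76 212.05 248.71] [ 179.97   -0.03 -149.93]
```

Run:
```python
from plant import bot
from h import *
np.set_printoptions(suppress=True,precision=2)
f=lambda q,s,off:np.array(q,float)/s+off-0.5+.5/s
for i in range(2):
    o=bot.get_obs();c=bot.capture("wrist")
    print(o["time"],o["tool_pos"],np.degrees(o["tcp_rot"]),o["moment"],o["contact_force"])
o["tool_pos"]=np.array([596.5,211.2,248.7])
b=onz(c,f([[246,98],[221,385]],6,[280,155]),111.5,o);print(b,b.mean(0),np.linalg.norm(b[0]-b[1]),np.degrees(np.arctan2(*(b[0]-b[1])[1::-1])))
```

```text
2.05 [595.71 212.24 248.95] [ 179.98   -0.   -149.9 ] [ 0.08  0.06 -0.03] [-0.79  0.74 -0.84]
2.1 [595.76 212.31 249.13] [ 179.99    0.02 -149.88] [0.08 0.03 0.05] [-0.71  0.05  1.03]
[[575.26 200.75 111.5 ]
 [615.96 219.95 111.5 ]] [595.61 210.35 111.5 ] 45.00053990534316 -154.74487866774152
```

>>> play_rows:
  moves: [0, 2, 0, 20, 2, 0, 2, 0, 45, 5, 0, 2, 0, 70, 5, 0, 2, 0, 95, 5, 0, 2, 0, 115, 5, 0, 2, 0, 128, 5, 0, 2, 0, 134, 5, 0, 2, 0, 137, 5]

```text
time: 2.82
tool_pos: [594.2, 210.8, 111.0]
tcp_rot: [3.141, -0.001, -2.704]
contact_force: [0.1, -0.4, 1.1]
grip_width: 91.7
```

Run:
```python
from plant import bot
from h import *
np.set_printoptions(suppress=True,precision=2)
o=bot.get_obs();c=bot.capture("wrist");print(o["tool_pos"],np.degrees(o["tcp_rot"]),o["moment"],o["contact_force"])
o=bot.get_obs();print(o["tool_pos"],np.degrees(o["tcp_rot"]),o["moment"],o["contact_force"])
J=cv2.convertScaleAbs(c["color"],alpha=1.5,beta=10)
cv2.imwrite("pics/w2.png",J[:,:,::-1])
```

```text
[594.21 210.78 111.05] [ 179.98   -0.07 -154.9 ] [-0.    0.04  0.  ] [ 0.06 -0.39  1.11]
[594.51 210.73 111.35] [ 179.99   -0.03 -154.91] [0.08 0.06 0.03] [-0.41 -0.69 -0.68]
```

View pics/w2.png

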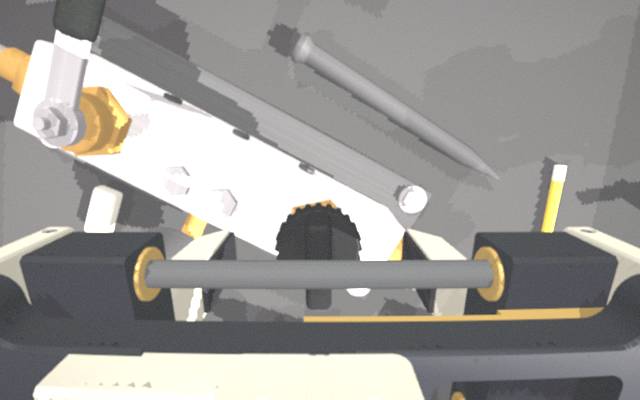

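The bar lies straight between the jaws (column 318, vertical). Closing now.

>>> play_rows:
  moves: [120, 0, 0, -1, 0, 180, 0, 0, -1, 0, 210, 0, 0, -1, 0, 230, 0, 0, -1, 0, 255, 0, 0, -1, 0, 255, 0, 0, -1, 0, 255, 0, 0, -1, 0, 255, 0, 0, -1, 0]

```text
time: 3.53
tool_pos: [594.9, 210.3, 112.7]
tcp_rot: [3.141, 0.0, -2.704]
contact_force: [-0.3, 0.7, 0.5]
grip_width: 43.2
```

>>> play_rows:
  moves: [255, 0, 0, 0, 0, 255, 0, 0, 0, 0, 255, 0, 0, 0, 0, 255, 0, 0, 0, 0]

```text
time: 3.87
tool_pos: [594.9, 210.3, 112.7]
tcp_rot: [3.142, 0.0, -2.704]
contact_force: [-0.6, 0.0, -0.1]
grip_width: 16.4
```

```bash
cat > st.py <<'E'
from plant import bot
import numpy as np
np.set_printoptions(suppress=True,precision=3)
o=bot.get_obs();print(o["time"],o["tool_pos"],"yaw",np.degrees(o["tcp_rot"][2]),"M",o["moment"],"F",o["contact_force"],"w",o["grip_width"],"t6",o["tau"][5],"q6",np.degrees(o["joint_positions"][5]))
E
python3 st.py
```

```text
3.8667 [594.926 210.329 112.702] yaw -154.94342719361572 M [ 0.026  0.063 -0.025] F [-0.641  0.034 -0.103] w 16.38255880221799 t6 0.00012185858849989017 q6 -102.54382986241214
```

>>> play_rows:
  moves: [255, 0, 0, 0, 0, 255, 0, 0, 0, 0, 255, 0, 0, 0, 0, 255, 0, 0, 0, 0]

```text
time: 4.2
tool_pos: [594.7, 210.7, 112.7]
tcp_rot: [3.141, -0.0, -2.704]
contact_force: [-2.0, 2.5, -1.4]
grip_width: 12.6
```

```bash
python3 st.py
```

```text
4.2 [594.721 210.7   112.733] yaw -154.9317545464408 M [0.504 0.315 0.023] F [-1.982  2.534 -1.44 ] w 12.57404225017114 t6 0.029295554850250483 q6 -102.54716927389222
```

>>> play_rows:
  moves: [255, 0, 0, 0, 1.5, 255, 0, 0, 0, 3, 255, 0, 0, 0, 4.5, 255, 0, 0, 0, 6, 255, 0, 0, 0, 8, 255, 0, 0, 0, 8]

```text
time: 4.7
tool_pos: [594.7, 210.9, 112.7]
tcp_rot: [3.141, -0.0, -2.845]
contact_force: [-2.0, 3.9, 0.1]
grip_width: 12.8
```

```bash
python3 st.py
```

```text
4.7 [594.657 210.945 112.723] yaw -163.00719555989468 M [0.718 0.375 0.004] F [-1.995  3.854  0.104] w 12.800586839231386 t6 0.4678515996783972 q6 -94.47291598753132
```

>>> play_rows:
  moves: [255, 0, 0, 0, 2, 255, 0, 0, 0, 4, 255, 0, 0, 0, 6, 255, 0, 0, 0, 8, 255, 0, 0, 0, 10, 255, 0, 0, 0, 12, 255, 0, 0, 0, 12]

```text
time: 5.28
tool_pos: [594.6, 211.3, 112.7]
tcp_rot: [3.14, -0.0, -3.054]
contact_force: [-1.7, 5.8, -0.5]
grip_width: 12.9
```

```bash
python3 st.py
```

```text
5.2833 [594.56  211.285 112.746] yaw -174.9688894944984 M [1.036 0.369 0.083] F [-1.679  5.755 -0.454] w 12.882832739249835 t6 0.4943910799920559 q6 -82.5090712120186
```

>>> play_rows:
  moves: [255, 0, 0, 0, 2, 255, 0, 0, 0, 4, 255, 0, 0, 0, 6, 255, 0, 0, 0, 8, 255, 0, 0, 0, 8]

```text
time: 5.7
tool_pos: [594.6, 211.6, 112.7]
tcp_rot: [3.14, -0.0, 3.09]
contact_force: [-2.0, 7.3, 0.8]
grip_width: 12.7
```

```bash
python3 st.py
```

```text
5.7 [594.555 211.557 112.73 ] yaw 177.03015324028198 M [ 1.179  0.386 -0.065] F [-1.989  7.325  0.823] w 12.711614415092477 t6 0.4637832473963499 q6 -74.50543639324243
```

>>> play_rows:
  moves: [255, 0, 0, 0, 2, 255, 0, 0, 0, 4, 255, 0, 0, 0, 6, 255, 0, 0, 0, 8, 255, 0, 0, 0, 10, 255, 0, 0, 0, 10]

```text
time: 6.2
tool_pos: [594.6, 211.9, 112.8]
tcp_rot: [3.139, -0.001, 2.915]
contact_force: [-1.8, 8.5, -0.6]
grip_width: 12.6
```

```bash
python3 st.py
```

```text
6.2 [594.583 211.855 112.751] yaw 167.03640120120752 M [1.384 0.389 0.063] F [-1.779  8.506 -0.645] w 12.562919798166101 t6 0.5012498237192631 q6 -64.50840529008605
```

>>> play_rows:
  moves: [255, 0.3, 0.6, 0, 0, 255, 0.5, 1.2, 0, 1, 255, 0.5, 1.2, 0, 2, 255, 0.5, 1.2, 0, 2]

```text
time: 6.53
tool_pos: [594.6, 212.0, 112.7]
tcp_rot: [3.141, -0.0, 2.88]
contact_force: [-0.9, 4.3, 1.2]
grip_width: 12.8
```

```bash
python3 st.py
```

```text
6.5333 [594.61  212.025 112.746] yaw 165.0003677586584 M [0.824 0.219 0.066] F [-0.922  4.341  1.237] w 12.772771574896629 t6 0.286065973341465 q6 -62.367600527121155
```

>>> play_rows:
  moves: [255, 0, 0, 0, 1, 255, 0, 0, 0, 1]

```text
time: 6.7
tool_pos: [594.6, 212.0, 112.8]
tcp_rot: [3.141, -0.0, 2.862]
contact_force: [-1.7, 5.8, 1.7]
grip_width: 12.7
```

```bash
python3 st.py
```

```text
6.7 [594.621 212.028 112.767] yaw 164.00273886739387 M [0.917 0.137 0.058] F [-1.725  5.844  1.74 ] w 12.661396204152146 t6 0.2225763536989689 q6 -61.37846985261441
```

>>> play_rows:
  moves: [255, 0, 0, 0, 1, 255, 0, 0, 0, 1]

```text
time: 6.87
tool_pos: [594.6, 212.1, 112.7]
tcp_rot: [3.141, -0.0, 2.845]
contact_force: [-0.1, 5.0, 1.3]
grip_width: 12.6
```

```bash
python3 st.py
```

```text
6.8667 [594.615 212.093 112.728] yaw 163.00121756334738 M [0.91  0.171 0.027] F [-0.073  5.03   1.316] w 12.5807665218386 t6 0.21788444370031357 q6 -60.37614815159406
```

>>> play_rows:
  moves: [255, 0, 0, 0, 1, 255, 0, 0, 0, 1.5, 255, 0, 0, 0, 1.5]

```text
time: 7.12
tool_pos: [594.6, 212.1, 112.7]
tcp_rot: [3.141, -0.0, 2.819]
contact_force: [-1.1, 5.1, 0.5]
grip_width: 12.9
```

```bash
python3 st.py
```

```text
7.1167 [594.614 212.124 112.715] yaw 161.52095138943574 M [0.951 0.211 0.007] F [-1.059  5.101  0.452] w 12.873151400287743 t6 0.14810793567448854 q6 -58.89645521446518
```

>>> play_rows:
  moves: [255, 0, 0, 0, 1, 255, 0, 0, 0, 1.5, 255, 0, 0, 0, 1.5]

```text
time: 7.37
tool_pos: [594.6, 212.2, 112.7]
tcp_rot: [3.14, -0.0, 2.793]
contact_force: [-1.6, 6.0, 0.0]
grip_width: 12.9
```

```bash
python3 st.py
```

```text
7.3667 [594.644 212.184 112.738] yaw 160.02208761571785 M [ 1.022  0.275 -0.024] F [-1.647  5.987  0.019] w 12.887530877074132 t6 0.1424945192411542 q6 -57.3968991254562
```

>>> play_rows:
  moves: [255, 0.2, 0.5, 0, 2, 255, 0.3, 0.8, 0, 4, 255, 0.3, 0.8, 0, 6, 255, 0.3, 0.8, 0, 8, 255, 0.3, 0.8, 0, 10, 255, 0.3, 0.8, 0, 12.5, 255, 0.3, 0.8, 0, 12.5]

```text
time: 7.95
tool_pos: [594.8, 212.6, 112.7]
tcp_rot: [3.141, -0.0, 2.574]
contact_force: [-0.4, 4.8, 0.6]
grip_width: 12.6
```

```bash
python3 st.py
```

```text
7.95 [594.824 212.588 112.747] yaw 147.45909147981703 M [0.793 0.114 0.067] F [-0.42   4.759  0.561] w 12.5741244600422 t6 0.6181355752050877 q6 -44.763505647640606
```

>>> play_rows:
  moves: [255, 0, 0, 0, 1, 255, 0, 0, 0, 1.5, 255, 0, 0, 0, 1.5]

```text
time: 8.2
tool_pos: [594.8, 212.6, 112.7]
tcp_rot: [3.141, 0.0, 2.549]
contact_force: [-0.9, 4.6, -0.7]
grip_width: 12.7
```

```bash
python3 st.py
```

```text
8.2 [594.834 212.604 112.721] yaw 146.04765652895637 M [0.833 0.013 0.05 ] F [-0.929  4.639 -0.734] w 12.69275960411149 t6 0.16146043315529823 q6 -43.34420058542109
```

>>> play_rows:
  moves: [255, 0, 0, 0, 1, 255, 0, 0, 0, 1.5, 255, 0, 0, 0, 1.5]

```text
time: 8.45
tool_pos: [594.8, 212.7, 112.7]
tcp_rot: [3.141, 0.0, 2.523]
contact_force: [0.8, 5.4, 0.2]
grip_width: 12.8
```

```bash
python3 st.py
```

```text
8.45 [594.849 212.713 112.728] yaw 144.54234225081888 M [ 0.844 -0.032 -0.019] F [0.79  5.352 0.231] w 12.794960703586726 t6 0.15853074844926596 q6 -41.834589770911926
```

>>> play_rows:
  moves: [255, 0, 0, 0, 1, 255, 0, 0, 0, 1]

```text
time: 8.62
tool_pos: [594.9, 212.7, 112.7]
tcp_rot: [3.141, 0.0, 2.505]
contact_force: [-0.2, 4.2, -0.6]
grip_width: 13.0
```

```bash
python3 st.py
```

```text
8.6167 [594.871 212.711 112.719] yaw 143.52277897701234 M [0.892 0.008 0.054] F [-0.225  4.189 -0.593] w 12.980982195132082 t6 0.21751780528575182 q6 -40.81637017452021
```

>>> play_rows:
  moves: [255, 0, 0, 0, 1, 255, 0, 0, 0, 1]

```text
time: 8.78
tool_pos: [594.9, 212.7, 112.8]
tcp_rot: [3.141, 0.0, 2.487]
contact_force: [-0.3, 6.0, -1.9]
grip_width: 12.6
```

```bash
python3 st.py
```

```text
8.7833 [594.918 212.743 112.76 ] yaw 142.5213739185213 M [0.875 0.08  0.075] F [-0.252  6.043 -1.944] w 12.59441018319557 t6 0.21501959301531315 q6 -39.81578925829108
```

>>> play_rows:
  moves: [255, 0, 0, 0, 1, 255, 0, 0, 0, 1]

```text
time: 8.95
tool_pos: [594.9, 212.8, 112.8]
tcp_rot: [3.141, 0.0, 2.47]
contact_force: [0.1, 5.4, -2.4]
grip_width: 12.9
```

```bash
python3 st.py
```

```text
8.95 [594.914 212.779 112.753] yaw 141.52124050465838 M [0.958 0.036 0.052] F [ 0.129  5.404 -2.434] w 12.870716531485355 t6 0.21116694901138544 q6 -38.8148332645552
```

>>> play_rows:
  moves: [255, 0, 0, 0, 1, 255, 0, 0, 0, 1.5, 255, 0, 0, 0, 1.5]

```text
time: 9.2
tool_pos: [594.9, 212.8, 112.7]
tcp_rot: [3.141, 0.0, 2.444]
contact_force: [-0.1, 5.8, -0.4]
grip_width: 12.9
```

```bash
python3 st.py
```

```text
9.2 [594.941 212.815 112.738] yaw 140.03944251410212 M [ 0.897 -0.043  0.025] F [-0.115  5.782 -0.407] w 12.949489576573702 t6 0.14155265875160694 q6 -37.33345074521289
```

>>> play_rows:
  moves: [255, 0.2, 0.4, 0, 2, 255, 0.4, 0.8, 0, 4, 255, 0.4, 0.8, 0, 6, 255, 0.4, 0.8, 0, 8, 255, 0.4, 0.8, 0, 10, 255, 0.4, 0.8, 0, 12, 255, 0.4, 0.8, 0, 12]

```text
time: 9.78
tool_pos: [595.2, 213.2, 112.7]
tcp_rot: [3.141, 0.0, 2.234]
contact_force: [1.2, 3.0, 0.5]
grip_width: 12.8
```

```bash
python3 st.py
```

```text
9.7833 [595.23  213.15  112.722] yaw 127.99172714563349 M [ 0.456 -0.07  -0.026] F [1.164 2.956 0.492] w 12.786097169722902 t6 0.5061538517475128 q6 -25.217420578612415
```

>>> play_rows:
  moves: [255, 0, 0, 0, 1, 255, 0, 0, 0, 2, 255, 0, 0, 0, 2]

```text
time: 10.03
tool_pos: [595.3, 213.2, 112.8]
tcp_rot: [3.141, 0.001, 2.199]
contact_force: [2.3, 3.5, -2.4]
grip_width: 12.7
```

```bash
python3 st.py
```

```text
10.0333 [595.258 213.18  112.758] yaw 126.0091949153076 M [ 0.507 -0.3    0.058] F [ 2.324  3.514 -2.384] w 12.657582553969956 t6 0.2765570115298033 q6 -23.233034944555047
```

>>> play_rows:
  moves: [255, 0, 0, 0, 1, 255, 0, 0, 0, 1]

```text
time: 10.2
tool_pos: [595.3, 213.2, 112.7]
tcp_rot: [3.141, 0.0, 2.182]
contact_force: [3.5, 2.8, -2.9]
grip_width: 12.9
```

```bash
python3 st.py
```

```text
10.2 [595.264 213.241 112.744] yaw 125.00527554199373 M [ 0.448 -0.408  0.044] F [ 3.47   2.839 -2.936] w 12.86766413041715 t6 0.2678380999714136 q6 -22.22510670201418
```

>>> play_rows:
  moves: [255, 0, 0, 0, 1, 255, 0, 0, 0, 1]

```text
time: 10.37
tool_pos: [595.3, 213.3, 112.7]
tcp_rot: [3.141, 0.001, 2.164]
contact_force: [3.5, 1.4, -1.1]
grip_width: 13.2
```

```bash
python3 st.py
```

```text
10.3667 [595.287 213.254 112.744] yaw 123.99706443474136 M [ 0.4   -0.739  0.103] F [ 3.48   1.373 -1.061] w 13.170887096464465 t6 0.31694982200860977 q6 -21.216153210054557
```

>>> play_rows:
  moves: [255, 0, 0, 0, 1, 255, 0, 0, 0, 1]

```text
time: 10.53
tool_pos: [595.3, 213.3, 112.7]
tcp_rot: [3.141, 0.001, 2.147]
contact_force: [4.6, 3.0, -2.2]
grip_width: 12.6
```

```bash
python3 st.py
```

```text
10.5333 [595.329 213.265 112.745] yaw 123.00863604364335 M [ 0.409 -0.743  0.206] F [ 4.59   2.959 -2.215] w 12.596640017732431 t6 0.3854646719992161 q6 -20.227521492520925
```

>>> play_rows:
  moves: [255, 0, 0, 0, 1, 255, 0, 0, 0, 1]

```text
time: 10.7
tool_pos: [595.4, 213.3, 112.7]
tcp_rot: [3.141, 0.001, 2.13]
contact_force: [3.7, 2.7, -3.5]
grip_width: 12.6
```

```bash
python3 st.py
```

```text
10.7 [595.354 213.288 112.745] yaw 122.01694449380571 M [ 0.485 -0.72   0.316] F [ 3.719  2.673 -3.507] w 12.632267367557278 t6 0.4508025851100683 q6 -19.234712920643073
```

The torque rose steadily at 0.10, 0.21 and 0.32 N m over 124 to 122° yaw, so the knob is on its stop at about 124.5°. That fits a start four clicks open (rest at yaw 205°). Now backing off counter-clockwise to yaw 205°.

>>> play_rows:
  moves: [255, 0, 0, 0, -2, 255, 0, 0, 0, -4, 255, 0, 0, 0, -6, 255, 0, 0, 0, -9, 255, 0, 0, 0, -12, 255, 0, 0, 0, -15, 255, 0, 0, 0, -18, 255, 0, 0, 0, -18]

```text
time: 11.37
tool_pos: [594.9, 212.9, 112.7]
tcp_rot: [-3.141, 0.0, 2.446]
contact_force: [2.5, 1.2, -0.4]
grip_width: 12.9
```

```bash
python3 st.py
```

```text
11.3667 [594.906 212.924 112.725] yaw 140.14205241089874 M [ 0.167 -0.442  0.003] F [ 2.528  1.187 -0.365] w 12.916185821480964 t6 -0.7215549610555172 q6 -37.36689732622773
```

>>> play_rows:
  moves: [255, 0, 0, 0, -2, 255, 0, 0, 0, -5, 255, 0, 0, 0, -8, 255, 0, 0, 0, -11, 255, 0, 0, 0, -14, 255, 0, 0, 0, -17, 255, 0, 0, 0, -20, 255, 0, 0, 0, -22]

```text
time: 12.03
tool_pos: [594.6, 212.3, 112.7]
tcp_rot: [-3.14, -0.0, 2.829]
contact_force: [1.3, -1.9, 0.9]
grip_width: 12.5
```

```bash
python3 st.py
```

```text
12.0333 [594.594 212.294 112.726] yaw 162.08692748148476 M [-0.207 -0.275  0.001] F [ 1.346 -1.94   0.898] w 12.489412829015826 t6 0.3241875395178795 q6 -59.311109843772364
```

>>> play_rows:
  moves: [255, -0.1, -0.4, 0, -2, 255, -0.3, -0.8, 0, -5, 255, -0.3, -0.8, 0, -8, 255, -0.3, -0.8, 0, -11, 255, -0.3, -0.8, 0, -14, 255, -0.3, -0.8, 0, -17, 255, -0.3, -0.8, 0, -20, 255, -0.3, -0.8, 0, -22]

```text
time: 12.7
tool_pos: [594.5, 211.5, 112.7]
tcp_rot: [-3.14, -0.001, -3.07]
contact_force: [1.4, -0.9, 0.6]
grip_width: 12.6
```

```bash
python3 st.py
```

```text
12.7 [594.526 211.546 112.743] yaw -175.91234435247853 M [-0.219 -0.245  0.031] F [ 1.359 -0.863  0.583] w 12.588744388629971 t6 0.3317567892372608 q6 -81.3854135202604
```

>>> play_rows:
  moves: [255, 0, 0, 0, -3, 255, 0, -0.5, 0, -6, 255, 0, -0.8, 0, -9, 255, 0, -0.8, 0, -12, 255, 0, -0.8, 0, -15, 255, 0, -0.8, 0, -18, 255, 0, -0.8, 0, -21, 255, 0, -0.8, 0, -21]

```text
time: 13.37
tool_pos: [594.7, 210.8, 112.7]
tcp_rot: [-3.141, -0.001, -2.704]
contact_force: [0.4, -2.6, 0.4]
grip_width: 12.6
```

```bash
python3 st.py
```

```text
13.3667 [594.69  210.815 112.738] yaw -154.93907776409816 M [-0.203 -0.182  0.031] F [ 0.429 -2.597  0.444] w 12.612619071756043 t6 -0.7136074639856815 q6 -102.43421039546904
```

Back at −154.9°, 82° off the felt stop. Releasing and rising.

>>> play_rows:
  moves: [200, 0, 0, 0, 0, 120, 0, 0, 0, 0, 40, 0, 0, 0, 0, 0, 0, 0, 0, 0, 0, 0, 0, 0, 0, 0, 0, 0, 0, 0, 0, 0, 0, 0, 0, 0, 0, 0, 0, 0]

```text
time: 14.03
tool_pos: [595.0, 211.7, 112.7]
tcp_rot: [3.142, 0.0, -2.704]
contact_force: [0.2, 1.0, 0.1]
grip_width: 61.8
```

Run:
```python
from plant import bot
from h import *
np.set_printoptions(suppress=True,precision=2)
o=bot.get_obs();c=bot.capture("wrist");print(o["tool_pos"],np.degrees(o["tcp_rot"]),o["moment"],o["contact_force"],o["grip_width"])
J=cv2.convertScaleAbs(c["color"],alpha=1.5,beta=10)
cv2.imwrite("pics/w3.png",J[:,:,::-1])
```

```text
[594.97 211.71 112.74] [ 180.      0.   -154.95] [ 0.07 -0.01  0.03] [0.2  1.02 0.08] 61.84618269435411
```

View pics/w3.png

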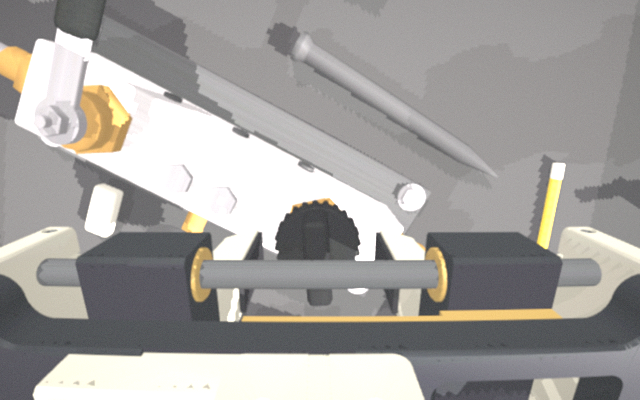

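The bar still points at its start angle (column 317, nearly vertical) after release. Now rising and going over the handle, turning to yaw 2° with the last joint safely in range.

>>> play_rows:
  moves: [0, 0, 0, -30, 0, 0, 0, 0, -65, 0, 0, 0, 0, -100, 7, 0, 28, -20, -105, 14, 0, 57, -41, -105, 21, 0, 86, -61, -105, 28, 0, 115, -82, -105, 35, 0, 143, -102, -105, 42]

```text
time: 14.75
tool_pos: [507.5, 57.5, 217.9]
tcp_rot: [3.142, 0.0, 2.84]
contact_force: [0.8, 0.5, 0.1]
grip_width: 91.6
```

>>> play_rows:
  moves: [0, 0, 0, 0, 7, 0, 0, 0, 0, 14, 0, 0, 0, 0, 21, 0, 0, 0, 0, 28, 0, 0, 0, 0, 35, 0, 0, 0, 0, 42, 0, 0, 0, 0, 49, 0, 0, 0, 0, 56]

```text
time: 15.42
tool_pos: [508.6, 58.7, 217.8]
tcp_rot: [3.141, -0.0, 1.862]
contact_force: [-0.0, -0.6, -0.0]
grip_width: 91.7
```

>>> play_rows:
  moves: [0, 0, 0, 0, 7, 0, 0, 0, 0, 14, 0, 0, 0, 0, 21, 0, 0, 0, 0, 28, 0, 0, 0, 0, 35, 0, 0, 0, 0, 42, 0, 0, 0, 0, 49, 0, 0, 0, 0, 56]

```text
time: 16.08
tool_pos: [508.6, 58.7, 217.8]
tcp_rot: [3.141, -0.0, 0.885]
contact_force: [0.0, 0.1, 0.2]
grip_width: 91.7
```

>>> play_rows:
  moves: [0, 0, 0, 0, 7, 0, 0, 0, 0, 14, 0, 0, 0, 0, 21, 0, 0, 0, 0, 28, 0, 0, 0, 0, 35, 0, 0, 0, 0, 42, 0, 0, 0, 0, 49, 0, 0, 0, 0, 49]

```text
time: 16.75
tool_pos: [508.6, 58.7, 217.8]
tcp_rot: [-3.142, -0.0, 0.031]
contact_force: [-0.7, 0.4, -0.2]
grip_width: 91.5
```

```bash
python3 st.py
python3 - <<'E'
from plant import bot
from h import *
o=bot.get_obs();c=bot.capture("wrist");np.save("w4.npy",c["color"])
cv2.imwrite("pics/w4.png",c["color"][:,:,::-1])
E
python3 st.py
```

```text
16.75 [508.641  58.708 217.814] yaw 1.8013196285024915 M [-0.062  0.154  0.009] F [-0.729  0.382 -0.249] w 91.52024823705206 t6 1.7622540146112442 q6 86.19672000626782
16.8 [508.61   58.694 217.788] yaw 2.1852329174070726 M [-0.054  0.171  0.038] F [0.045 0.376 0.051] w 91.97679030750513 t6 0.917511060833931 q6 85.81232595305796
```

View pics/w4.png

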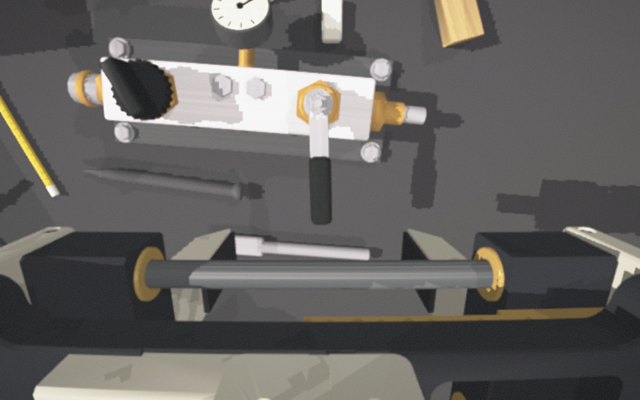

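The wrist view shows the handle vertical in the image: axis nut at (320,102), sleeve from (319,158) to (321,222). It lies in the jaw plane, and the knob is untouched at (138,87).

Run:
```python
from plant import bot
from h import *
np.set_printoptions(suppress=True,precision=2)
o=bot.get_obs();c=bot.capture("wrist")
print(o["tool_pos"],np.degrees(o["tcp_rot"]))
print(onz(c,[[319.5,101]],102,o),onz(c,[[319,158],[321.5,222]],96,o))
I=np.load("w4.npy")
J=cv2.resize(I[70:235,250:400,::-1],None,fx=3.6,fy=3.6,interpolation=cv2.INTER_CUBIC)
cv2.imwrite("pics/w4a.png",J)
```

```text
[508.61  58.69 217.79] [-180.     -0.01    2.19]
[[589.71  60.44 102.  ]] [[544.57  59.11  96.  ]
 [488.53  54.79  96.  ]]
```

View pics/w4a.png

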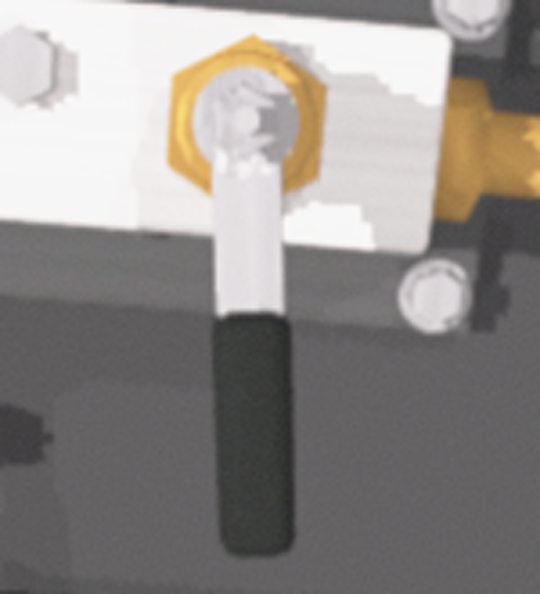

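>>> play_rows:
  moves: [0, 1.5, 2.5, 20, -1.5, 0, 1.5, 2.5, 45, -1.5, 0, 1.5, 2.5, 70, -1.5, 0, 1.5, 2.5, 95, -1.5, 60, 1.5, 2.5, 112, -1.5, 120, 1.5, 2.5, 120, -1.5, 160, 1.5, 2.5, 123, -1.5, 255, 1.5, 2.5, 123, -1.5]

```text
time: 17.52
tool_pos: [510.3, 56.3, 94.6]
tcp_rot: [-3.141, 0.0, 0.064]
contact_force: [-0.4, -0.8, 0.7]
grip_width: 70.0
```

>>> play_rows:
  moves: [255, 0, 0, 0, 0, 255, 0, 0, 0, 0, 255, 0, 0, 0, 0, 255, 0, 0, 0, 0, 255, 0, 0, 0, 0, 255, 0, 0, 0, 0, 255, 0, 0, 0, 0]

```text
time: 18.1
tool_pos: [510.3, 56.3, 94.9]
tcp_rot: [-3.142, -0.0, 0.062]
contact_force: [0.6, -0.6, -0.2]
grip_width: 22.8
```

```bash
python3 st.py
```

```text
18.1 [510.294  56.275  94.881] yaw 3.56225395596152 M [-0.087  0.163 -0.016] F [ 0.571 -0.635 -0.159] w 22.828729037465862 t6 -0.0010254930020892061 q6 84.16678193579644
```

>>> play_rows:
  moves: [255, 0, 0, 0, 0, 255, 0, 0, 0, 0, 255, 0, 0, 0, 0]

```text
time: 18.35
tool_pos: [510.2, 56.4, 94.8]
tcp_rot: [-3.141, -0.0, 0.062]
contact_force: [-0.3, 0.4, 1.3]
grip_width: 18.7
```

```bash
python3 st.py
```

```text
18.35 [510.23   56.377  94.798] yaw 3.573742274794308 M [0.111 0.302 0.089] F [-0.278  0.351  1.319] w 18.674785078105224 t6 0.11308359447866678 q6 84.15962802886084
```

>>> play_rows:
  moves: [255, 0.15, 4.8, 0, -3.5, 255, 0.6, 9.5, 0, -7, 255, 1.3, 14.2, 0, -10.5, 255, 2.3, 18.9, 0, -14]

```text
time: 18.68
tool_pos: [513.8, 37.7, 94.8]
tcp_rot: [-3.141, -0.0, 0.309]
contact_force: [-0.5, 2.8, 1.7]
grip_width: 18.6
```

```bash
python3 st.py
```

```text
18.6833 [513.777  37.728  94.787] yaw 17.7169385196951 M [ 0.296  0.198 -0.047] F [-0.511  2.82   1.703] w 18.649727258282837 t6 1.0536328330636024 q6 67.89710662007133
```

The handle swings with only about 3 N; continuing along the arc.

>>> play_rows:
  moves: [255, 0.15, 4.8, 0, -3.5, 255, 0.6, 9.5, 0, -7, 255, 1.3, 14.2, 0, -10.5, 255, 2.3, 18.9, 0, -14, 255, 3.6, 23.5, 0, -17.5, 255, 5.2, 28, 0, -21, 255, 7, 32.4, 0, -24.5, 255, 9.1, 36.6, 0, -28]

```text
time: 19.35
tool_pos: [533.7, 5.5, 94.8]
tcp_rot: [-3.141, -0.001, 0.798]
contact_force: [1.1, 3.0, 0.9]
grip_width: 18.6
```

```bash
python3 st.py
```

```text
19.35 [533.703   5.505  94.802] yaw 45.69756815451165 M [ 0.286  0.054 -0.198] F [1.14  2.962 0.945] w 18.59246818204648 t6 0.9010167606174946 q6 36.60973895610911
```

>>> play_rows:
  moves: [255, 0.15, 4.8, 0, -3.5, 255, 0.6, 9.5, 0, -7, 255, 1.3, 14.2, 0, -10.5, 255, 2.3, 18.9, 0, -14, 255, 3.6, 23.5, 0, -17.5, 255, 5.2, 28, 0, -21, 255, 7, 32.4, 0, -24.5, 255, 9.1, 36.6, 0, -28]

```text
time: 20.02
tool_pos: [566.3, -13.7, 94.8]
tcp_rot: [3.141, -0.001, 1.286]
contact_force: [1.2, 1.3, 1.0]
grip_width: 18.4
```

```bash
python3 st.py
```

```text
20.0167 [566.312 -13.674  94.8  ] yaw 73.68248656927263 M [ 0.167 -0.029 -0.238] F [1.183 1.321 1.03 ] w 18.357103221319942 t6 0.7437908090651035 q6 7.140548829289281
```

>>> play_rows:
  moves: [255, 0.05, 2.7, 0, -2, 255, 0.2, 5.4, 0, -4, 255, 0.4, 8.2, 0, -6, 255, 0.8, 10.9, 0, -8, 255, 1.2, 13.5, 0, -10, 255, 1.7, 16.2, 0, -12]

```text
time: 20.52
tool_pos: [582.3, -16.7, 94.8]
tcp_rot: [3.141, -0.0, 1.494]
contact_force: [-0.0, 0.6, 1.3]
grip_width: 18.6
```

```bash
python3 st.py
```

```text
20.5167 [582.327 -16.669  94.787] yaw 85.61168066422177 M [ 0.136  0.044 -0.227] F [-0.034  0.604  1.312] w 18.560073419348374 t6 0.28824180364608765 q6 -4.816906637970605
```

>>> play_rows:
  moves: [255, 0, 1.4, 0, -1, 255, 0.05, 2.7, 0, -2, 255, 0.05, 2.7, 0, -2]

```text
time: 20.77
tool_pos: [584.7, -16.8, 94.8]
tcp_rot: [-3.142, -0.0, 1.528]
contact_force: [0.1, 0.6, 2.3]
grip_width: 18.7
```

```bash
python3 st.py
```

```text
20.7667 [584.684 -16.816  94.769] yaw 87.5533482290775 M [ 0.075  0.075 -0.359] F [0.136 0.613 2.29 ] w 18.655483958212088 t6 -0.6576393730938435 q6 -6.723842290225392
```

>>> play_rows:
  moves: [255, 0, 1.2, 0, -1, 255, 0, 2, 0, -1.5, 255, 0, 2, 0, -1.5]

```text
time: 21.02
tool_pos: [584.8, -16.7, 94.7]
tcp_rot: [-3.137, -0.001, 1.554]
contact_force: [-7.1, 1.2, 7.2]
grip_width: 18.7
```

```bash
python3 st.py
```

```text
21.0167 [584.819 -16.695  94.652] yaw 89.04574334817026 M [ 0.024  1.144 -0.719] F [-7.067  1.197  7.234] w 18.671562168199543 t6 -0.8553011901676655 q6 -8.19382587808587
```

At the end stop: x force is −7 N and the tool no longer advances. Backing off a hair, then opening and rising.

>>> play_rows:
  moves: [255, 0, -1, 0, 1, 200, 0, -1, 0, 1, 100, 0, -1, 0, 1, 0, 0, -1, 0, 1, 0, 0, -1, 0, 1, 0, 0, -1, 0, 1, 0, 0, -1, 0, 1, 0, 0, -1, 0, 1]

```text
time: 21.68
tool_pos: [585.7, -16.9, 94.6]
tcp_rot: [3.141, -0.0, 1.537]
contact_force: [-0.1, -1.1, 0.9]
grip_width: 55.3
```

>>> play_rows:
  moves: [0, 0, 0, 0, 0, 0, 0, 0, -30, 0, 0, 0, 0, -65, 0, 0, 0, 0, -100, 0, 0, 0, 0, -130, 0, 0, 0, 0, -150, 0, 0, 0, 0, -150, 0]

```text
time: 22.27
tool_pos: [587.6, -17.2, 250.1]
tcp_rot: [3.132, 0.001, 1.537]
contact_force: [1.0, 0.2, 1.0]
grip_width: 91.5
```

```bash
python3 st.py
python3 - <<'E'
from plant import bot
from h import *
o=bot.get_obs();c=bot.capture("wrist")
cv2.imwrite("pics/w5.png",c["color"][:,:,::-1])
E
```

```text
22.2667 [587.612 -17.167 250.064] yaw 88.06772660391809 M [-0.119  0.09   0.081] F [0.952 0.19  0.986] w 91.50054240839236 t6 -0.003728837182279676 q6 -7.21264250905503
```

View pics/w5.png

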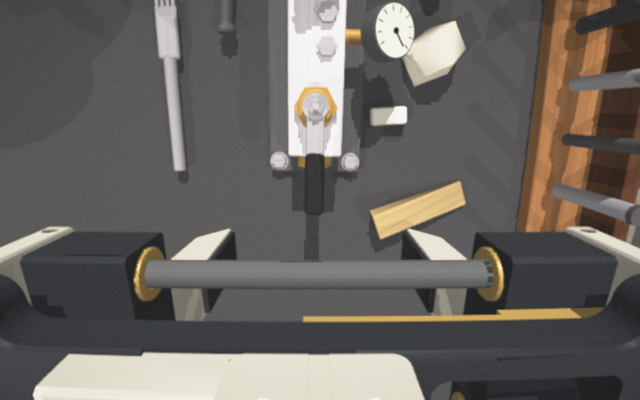

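The handle lies along the block: nut at (316,103), sleeve end at (314,213), block edges parallel to it. Last check of the knob.

Run:
```python
from plant import bot
from h import *
c=bot.capture("top");crop(c["color"],205,135,365,250,5,"pics/t9.png")
c=bot.capture("scene");crop(c["color"],270,160,440,300,4,"pics/s9.png")
```

```text
(no output)
```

View pics/t9.png

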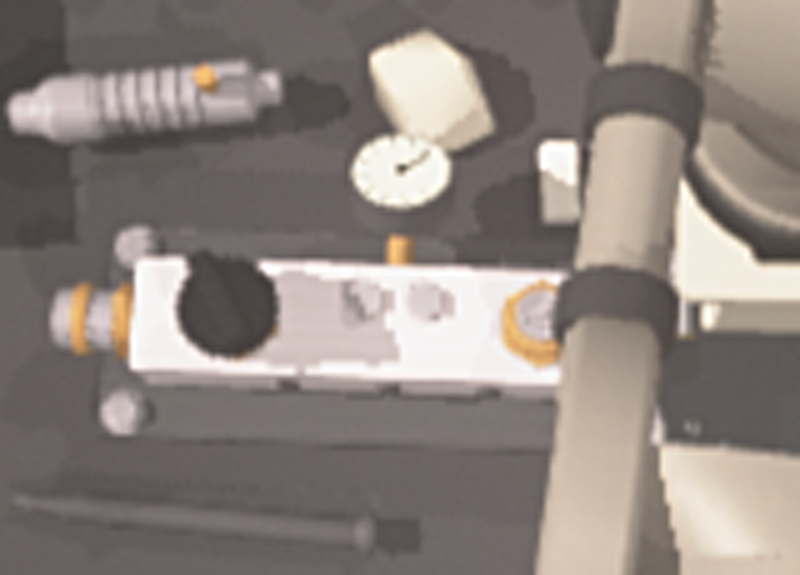

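View pics/s9.png

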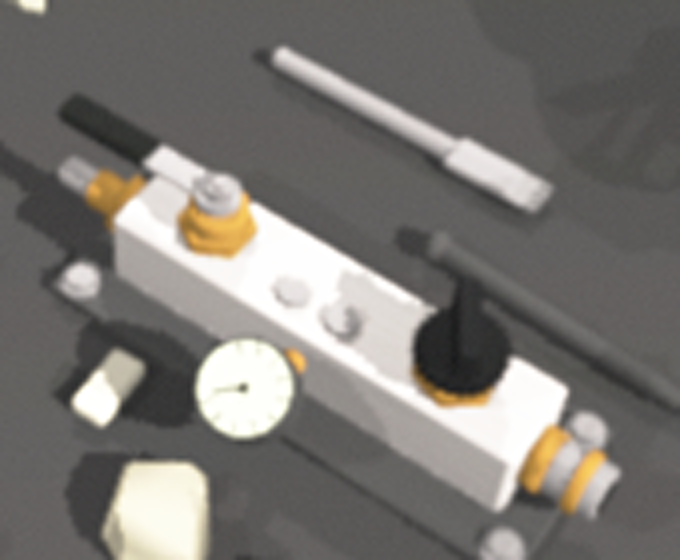

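The knob sits at the same angle as at the start, and the bystanders are unmoved in both views. Handing in.

```bash
python3 -c "
from plant import bot
print(bot.close_job())"
```

```text
the job is handed in; nothing more can be done
None
```

The throttle is set four clicks back from its stop, the supply valve is fully open, and the job is handed in. The clock read about 22 s of the 72 s; the hand-in gave no verdict.

- **Throttle:** I gripped the knob's bar and turned it clockwise about 80°. There the torque rose steadily past that of a click (0.10, 0.21, then 0.32 N m over 2°), so I stopped below the 0.45 N m limit. I backed it off to 82–83° from where the torque first rose, which is the nominal 81.5° within my reading, and released it there. The knob was four clicks open at the start, so it now rests at its starting angle. The camera agreed to within 1–2°.
- **Supply valve:** I then swung the handle to its end stop, where the tool stopped advancing at about 7 N. In the pictures the handle lies parallel to the block.
- **Final state:** the gripper is open at 250 mm, well above everything, with contact forces near zero. In the closing pictures the bystanders I could see had not moved. The pencil, and the wedge's exact position, I did not compare with the start.
- **Disagreement:** the scene camera's block corners gave a manifold angle several degrees off, because I misread one corner. I used the wrist and top views instead. While I turned the knob, sideways forces of up to 8.5 N showed my estimate of its axis was 1–2 mm off, and I corrected for that as I went.

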